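# Weigh the scrap pail in the 3D-printing lab

### The job

Two small steel pails of failed prints stand on the bench with their wire bails folded down. Swing the bail of the taller, narrower pail upright while the pail stays standing where it is, then lift the pail by its bail, carry it upright to the bench scale and set it down gently on the middle of the round pan, then let go.

Things in the scene. Friction and masses are not known exactly. Their poses are not given: they have to be found in the camera images.
- pail: The taller, narrower of the two open steel pails (about 0.6 kg): 90 mm high, 84 mm across the rim, 71 mm across the base, standing loose on the bench. Origin at the centre of its underside, z up. Its bail is hinged on the pail's y axis, 80 mm above the underside, and folded it points to the pail's -x side. (The other pail, not wanted, is 58 mm high and 108 mm across, also with a folded bail.)
- bail_grip (a point): Middle of the wooden roller on the taller pail's wire bail: the roller is 12 mm in diameter and 44 mm long, runs along the pail's y axis, turns freely on the wire, and lies 85 mm from the bail's hinge line, 43 mm clear of the rim when level. The two side wires are 48 mm either side of the pail's middle.
- bail (a joint): Angle of the taller pail's bail in rad: 0 level with its hinge, sticking out over the pail's -x side (about how it lies at the start); grows as the roller is raised; 1.57 upright over the pail. It is slightly stiff (about half a newton at the roller) and stays where it is left.
- pan (a point): Centre of the top face of the scale's round steel pan, 140 mm in diameter, 45 mm above the bench; z up. The grey scale, 200 by 165 mm, is fixed to the bench; its dark display lies on the -x side of the pan.
Things that resemble listed ones, but are neither listed nor needed, are in the scene too. Leave any yellow look-alike of the pail alone.

How it is judged (in metres and radians):
On the way, in this order (a step that is already met when the one before it is completed fails the run):
1. the bail of the taller pail is raised upright (within 20 degrees) while the pail stands on the bench (value of joint bail between 1.22 and 1.92 rad and height (world z) of pail below 0.01 m and angle between pail's own z axis and vertical below 0.2 rad and distance of pail from where it was at the start of the episode below 0.04 m), for 0.1 s.
2. the pail is lifted above the height of the pan with the gripper at the bail's roller (height (world z) of pail above 0.05 m and distance between the grasp point and bail_grip below 0.04 m), for 0.1 s.
At the end, for the whole second after the job is handed in: The taller pail stands upright and at rest on the scale's pan, its middle within 25 mm of the pan's centre, released (horizontal distance between pail and pan below 0.025 m and z of pail in the frame of pan between -0.006 and 0.006 m and angle between pail's own z axis and vertical below 0.1 rad and linear speed of pail below 0.02 m/s); the robot touches nothing.
It fails at once if the pail is tipped by more than 35 degrees (angle between pail's own z axis and vertical above 0.61 rad).
It fails at once if the pail is dropped on the pan (meets it faster than 0.4 m/s, a fall of about 10 mm) (linear speed of pail above 0.4 m/s and horizontal distance between pail and pan below 0.08 m and z of pail in the frame of pan below 0.03 m).
It also fails if it takes over 48 s, if anything falls off the work surface, if the arm or the gripper's body presses on something with over 40 N, if the wrist force passes 120 N, or if a joint passes its speed limit or range.

### The arm

A 6-joint arm with a two-finger parallel gripper is mounted at the origin on the work surface. World frame = base frame: x ahead of the robot, y to its left, z up, the work surface at z = 0. Lengths are in m, angles in degrees, forces in N, time in s.
With the tool pointing down it reaches from about 0.25 to 0.725 m from the base axis. Payload 9.7 kg.
Tool frame: the origin (TCP) lies midway between the tips of the shut fingers; the grasp point (between the pads) lies 19 mm behind it (grip_point_offset is the distance from the TCP to the grasp point, in m); y points along the fingers, z is the direction in which the jaws open and shut, and the axes are right-handed (so a half turn about y gives the same grasp; the last joint's range is limited). The gripper opens to 85 mm and grips with 20 to 120 N. Pads are 22 mm wide; open, the fingers measure 114 mm over their backs; the gripper's body (76 mm by 85 mm) begins 54 mm behind the grasp point. The pads swing forward as they close: fully open they stand 13 mm farther back than shut.
Start: joints at [-70.187, 4.979, 10.078, 95.1, 0, 90], TCP at [0.186, -0.517, 0.231] pointing down, gripper open.
Joint ranges: [-179.16, 179.16], [-48.56, 103.87], [-65.8, 70.77], [-126.05, 130.52], [-82.76, 87.17], [-180, 180]. Speed limits (degrees/s): [127.2, 127.2, 147.25, 180, 180, 180].

### API

Orientations are given as [roll, pitch, yaw] about the fixed x, y, z axes, in that order (R = Rz(yaw) Ry(pitch) Rx(roll)).
In Python, from workcell import get_obs, camera, job_done, grip_point_offset gives the robot as it stands.
- The arm moves only by the tool move_arm, never from a script. Its argument "deltas" is a list that holds one entry, the list of rows, each a list of 4 numbers: the shift along the tool's x, y, z in m, then the turn about the tool's y in degrees. A call has 1 to 5 rows; each row is the pose to reach, as a shift and turn from the pose commanded when the call began, along the tool's axes at that moment; what a row does not reach only later rows make up. A row lasts 1/10 s, in which the tool goes at most 50 mm and 8.59 degrees, less where a joint would pass 70% of its speed; a pose out of reach is approached as far as the arm can. A call with a gripper value outside its range is refused whole. "claw" is the finger opening in m, from 0 to 0.0854, set as the call begins (left out, the last holds). The fingers move at their own pace and stop on an object; "newtons" is the grip in N (left out, the last holds). Time passes only in rows, so rows that repeat a pose let the fingers close. It gives the time, the measured TCP pose, the force and the opening at its end, in the units of the state.
- get_obs(): the state, without advancing time (a new reading comes with each control period).
- camera(name): name is "side" or "top" or "wrist"; returns a dict with "color" (384x512x3 uint8, blue, green, red), "range_z" (384x512 float32, m along the optical axis (not along the pixel's ray), 0 where there is no reading), "fx", "fy", "cx", "cy" (pixels), "T" (4x4, takes a point from camera to world coordinates). Camera axes: x right, y down, z forward; pixel columns grow to the right and rows downward; lengths in m; the calibration is good to about 2 mm. A picture is of the moment at which its call begins.
- job_done(): hands the job in, once; it reports no verdict.
The state is a dict: "time": time; "q": joint angles; "qd": joint speeds; "joint_efforts": joint torques, N m; "ee_pos": TCP position; "tcp_rot": TCP orientation; "wrist_force": force on the tool from outside, world axes, zero at the start; "torque": the same for the moment, N m; "opening": finger opening in m.
Only numpy, scipy, OpenCV 4.12 (cv2) and the standard library are available. Lean on these libraries where they do the work, as an engineer would, in place of code of your own. Each camera call takes 0.05 s, during which the arm holds its last target. There are 200 camera calls.

## Working session

There is one attempt and no reset: what is moved stays moved. The work goes in short steps, Python scripts to look and compute and a tool call to move; the robot and the scene stay as the last step left them, time stands still between calls to the robot, and variables do not carry over. Pictures are saved under pics/ and viewed, about 8 in all and at most 12, crops included, and the job is handed in when it is done.

Besides the shell and the picture viewer there is one more tool, called after ">>>" in YAML: its name, and indented under it one key for each argument. move_arm: Moves the arm, as the interface text tells. Its arguments: {"type":"object","properties":{"deltas":{"type":"array"},"claw":{"type":"number"},"newtons":{"type":"number"}},"required":["deltas"]}

```bash
mkdir -p pics; ls; python3 - <<'E'
from workcell import get_obs,camera,grip_point_offset
import cv2,numpy as np
o=get_obs();print(o,grip_point_offset)
a=camera("top");b=camera("side")
np.savez("v0.npz",**{k+n:v for n,c in(("t",a),("s",b)) for k,v in c.items()})
for c in(a,b):print(c["fx"],c["cx"],c["cy"],c["T"].round(3).tolist())
cv2.imwrite("pics/1.png",a["color"]);cv2.imwrite("pics/2.png",b["color"])
E
```

```text
pics
{'time': 0.0, 'q': array([-7.01887937e+01,  5.01240372e+00,  1.00332525e+01,  9.51001863e+01,
       -1.78055794e-03,  8.99998614e+01]), 'qd': array([-0.02068297, -0.01291824, -0.08314723, -0.04959658,  0.0537951 ,
       -0.00587296]), 'joint_efforts': array([-1.91008185e-03, -5.20388639e+01,  4.64806974e+01,  1.61010318e-02,
       -1.02352506e-04, -3.13895248e-05]), 'ee_pos': array([ 0.18631746, -0.51722536,  0.23055981]), 'tcp_rot': array([-9.00793374e+01, -1.78036437e-03, -1.60188653e+02]), 'wrist_force': array([-0.85924371,  0.10657605, -1.37380353]), 'torque': array([ 0.05495102, -0.00338029, -0.00932069]), 'opening': 0.08522878127470027} 0.0187
366.6488388050922 250.89498272196994 187.4118367554478 [[-0.001, -0.983, 0.184, 0.292], [-1.0, -0.001, -0.008, 0.043], [0.008, -0.184, -0.983, 1.131], [0.0, 0.0, 0.0, 1.0]]
409.22994620668777 257.29135661496326 183.24242207883947 [[-0.961, -0.19, 0.199, 0.264], [-0.275, 0.686, -0.673, 0.675], [-0.009, -0.702, -0.712, 0.799], [0.0, 0.0, 0.0, 1.0]]
```

View pics/1.png

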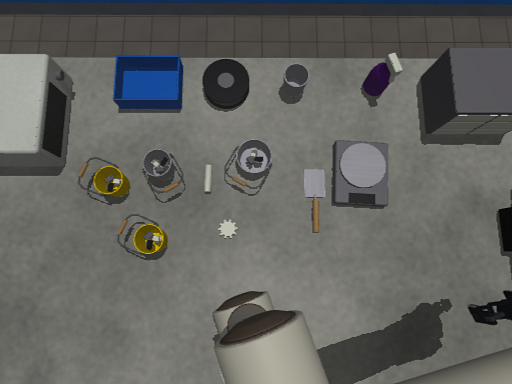

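View pics/2.png

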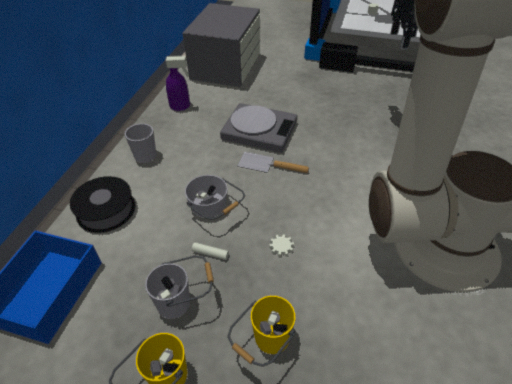

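Top view: the candidates are the grey pail at (159,164) with its roller at (171,187), the wide grey pail at (254,158), and yellow look-alikes at (108,180) and (149,239). The narrow, tall grey one at (159,164) fits the description. The scale pan is at (363,165). Next I'll measure these and confirm with a crop.

```bash
cat > h.py <<'E'
import numpy as np,cv2
def cloud(c):
    z=c["range_z"];v,u=np.indices(z.shape)
    p=np.stack([(u-c["cx"])/c["fx"]*z,(v-c["cy"])/c["fy"]*z,z],-1)
    w=p@c["T"][:3,:3].T+c["T"][:3,3];w[z<=0]=np.nan;return w
def circ(p):
    A=np.c_[2*p[:,:2],np.ones(len(p))];s=np.linalg.lstsq(A,(p[:,:2]**2).sum(1),rcond=None)[0]
    return s[:2],np.sqrt(s[2]+s[:2]@s[:2])
def orange(c):
    h=cv2.cvtColor(c["color"],cv2.COLOR_BGR2HSV);return cv2.inRange(h,(5,110,70),(17,255,255))>0
E
python3 - <<'E'
from h import *
d=np.load("v0.npz");V={n:{k[:-1]:d[k] for k in d if k[-1]==n} for n in "ts"}
for n,box,pb in(("t",(140,190,140,205),(335,390,138,190)),("s",(140,220,255,325),(215,300,100,150))):
    c=V[n];w=cloud(c);
    m=np.zeros(w.shape[:2],bool);m[box[2]:box[3],box[0]:box[1]]=1
    o=m&orange(c);print(n,"roller",o.sum(),np.nanmean(w[o],0).round(4),np.nanmin(w[o],0).round(3),np.nanmax(w[o],0).round(3))
    P=w[m];rim=P[(P[:,2]>.083)&(P[:,2]<.097)]
    r0=np.median(rim,0);rim=rim[np.hypot(*(rim-r0)[:,:2].T)<.07]
    print("rim",len(rim),circ(rim),np.nanmax(rim[:,2]))
    P=w[pb[2]:pb[3],pb[0]:pb[1]].reshape(-1,3);pan=P[(P[:,2]>.038)&(P[:,2]<.052)]
    print("pan",len(pan),pan.mean(0).round(4),cv2.minEnclosingCircle(pan[:,:2].astype(np.float32)))
c=V["t"]["color"][130:215,80:290];cv2.imwrite("pics/3.png",cv2.resize(c,None,fx=3.8,fy=3.8,interpolation=cv2.INTER_CUBIC))
E
```

```text
t roller 45 [0.4893 0.2649 0.0897] [0.476 0.248 0.086] [0.502 0.284 0.095]
rim 231 (array([0.53058716, 0.29220802]), np.float64(0.04898715881329144)) 0.09529346187005827
pan 1626 [ 0.5658 -0.3058  0.0445] ((0.5629327297210693, -0.3018757700920105), 0.10102178156375885)
s roller 60 [0.4883 0.2693 0.0873] [0.477 0.25  0.083] [0.501 0.288 0.091]
rim 402 (array([0.53297967, 0.29386697]), np.float64(0.04986582086794756)) 0.09102821697059682
pan 1011 [ 0.5636 -0.3021  0.0429] ((0.5516515374183655, -0.2999308109283447), 0.08548811078071594)
```

View pics/3.png

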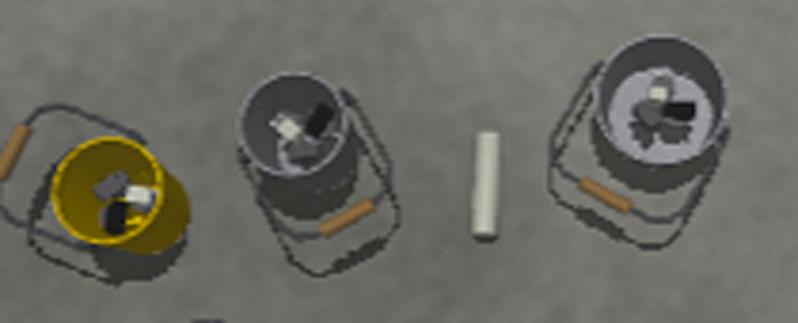

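```bash
cat >> h.py <<'E'
from scipy.optimize import least_squares
def fitR(p,c0,R):
    return least_squares(lambda c:np.hypot(*(p[:,:2]-c).T)-R,c0,loss="soft_l1",f_scale=.002).x
E
python3 - <<'E'
from h import *
d=np.load("v0.npz");V={n:{k[:-1]:d[k] for k in d if k[-1]==n} for n in "ts"}
ros=[];cs=[]
for n,box,pb in(("t",(140,190,140,205),(335,390,138,190)),("s",(140,220,255,325),(215,300,100,150))):
    c=V[n];w=cloud(c);m=np.zeros(w.shape[:2],bool);m[box[2]:box[3],box[0]:box[1]]=1
    P=w[m];rim=P[(P[:,2]>.084)&(P[:,2]<.097)]
    rim=rim[np.hypot(rim[:,0]-.555,rim[:,1]-.305)<.055]
    cc=fitR(rim,[.555,.305],.0415);e=np.hypot(*(rim[:,:2]-cc).T)-.0415;print(n,"rim",cc,len(rim),(abs(e)<.003).sum())
    o=w[m&orange(c)];x=o[:,:2]-o[:,:2].mean(0);a=np.linalg.svd(x)[2][0];r=o.mean(0)
    print("axis deg",np.degrees(np.arctan2(a[1],a[0])),"roller->c",np.hypot(*(cc-r[:2])),np.degrees(np.arctan2(*(cc-r[:2])[::-1])))
    P=w[pb[2]:pb[3],pb[0]:pb[1]].reshape(-1,3);q=P[(P[:,2]>.034)&(P[:,2]<.055)]
    q=q[np.hypot(q[:,0]-.565,q[:,1]+.302)<.08];print("pan",np.percentile(q,[1,50,99],axis=0).round(4).tolist())
    g=cv2.cvtColor(c["color"],cv2.COLOR_BGR2GRAY);print(g[pb[2]:pb[3]:6,pb[0]:pb[1]:6])
E
```

```text
t rim [0.5611405  0.31056531] 149 119
axis deg 120.94515061654431 roller->c 0.08506921655291161 32.437530291434626
pan [[0.4953, -0.3729, 0.0343], [0.5626, -0.3019, 0.0443], [0.6356, -0.231, 0.049]]
[[120 120 119 118 114 114 111 110 112 117]
 [ 54  98  95 106 142 142  95  94  94 118]
 [ 57  97 138 139 139 142 143 145  93 124]
 [ 58  96 142 142 142 143 144 144 119 115]
 [ 60 144 142 145 144 145 143 143 142 118]
 [ 63 131 143 145 144 143 143 142 141 118]
 [ 64  69 147 144 144 141 142 142 136 115]
 [ 68  97  85 143 142 141 140 141  93 116]
 [ 69  97  96  73 140 146  60  95  92 113]]
s rim [0.56116223 0.31188939] 262 238
axis deg 122.07182148950263 roller->c 0.08440104464972938 30.266900836206318
pan [[0.497, -0.3706, 0.0341], [0.5632, -0.2962, 0.0427], [0.6312, -0.232, 0.0464]]
[[132 132 132 131 128 120 124 120 120 119 120 118 116 122 128]
 [135 129 129 130  96 118 145 145 131 123 124 121 118 124 121]
 [127 123 127 110 143 146 145 147 149 145  94  93 107 120 125]
 [123 120 120 146 142 145 147 146 143 142 129  93  84  90 124]
 [127 121  93 135 140 142 143 140 140 142  69  51  18  48 116]
 [126  98  92  94  89 140 142 144 129  51  93  21  23  54 123]
 [131  48  46  50  72  88  92  89  94  94  94  88  50 121 124]
 [123 119  92  54  42  47  44  47  60  82  90  92  55 123 127]
 [127 124 123 124 128 130  90  57  46  42  45  46 118 130 134]]
```

```bash
cat >> h.py <<'E'
def plan(start,goals):
    """start (x,y,z,yaw); goals [(x,y,z,yaw,rows)] world TCP; prints move calls"""
    p=np.array(start,float);W=[];q=p.copy()
    for g in goals:
        g=np.array(g,float);W+=[q+(g[:4]-q)*(i+1)/g[4] for i in range(int(g[4]))];q=g[:4]
    for i in range(0,len(W),5):
        a=np.radians(p[3]);X=np.array([np.cos(a),np.sin(a)]);Z=np.array([-X[1],X[0]]);rows=[]
        for w in W[i:i+5]:
            d=w-p;rows.append([round(float(d[:2]@X),3),round(float(-d[2]),3),round(float(d[:2]@Z),3),round(float(-d[3]),1)])
        print(rows);r=rows[-1];p=p+np.array([*(r[0]*X+r[2]*Z),-r[1],-r[3]])
    print("end",p.round(4).tolist())
E
python3 -c "
from h import *
plan((.1863,-.5172,.2306,-160.19),[(.489,.267,.18,-58.7,20)])"
```

```text
[[-0.028, 0.003, -0.032, -5.1], [-0.055, 0.005, -0.064, -10.1], [-0.083, 0.008, -0.095, -15.2], [-0.11, 0.01, -0.127, -20.3], [-0.138, 0.013, -0.159, -25.4]]
[[-0.038, 0.002, -0.017, -5.0], [-0.077, 0.005, -0.034, -10.1], [-0.115, 0.007, -0.051, -15.2], [-0.154, 0.01, -0.068, -20.3], [-0.192, 0.012, -0.084, -25.3]]
[[-0.042, 0.003, 0.001, -5.1], [-0.084, 0.005, 0.002, -10.2], [-0.126, 0.008, 0.003, -15.3], [-0.168, 0.01, 0.004, -20.3], [-0.21, 0.013, 0.006, -25.4]]
[[-0.038, 0.002, 0.019, -5.1], [-0.075, 0.005, 0.038, -10.2], [-0.113, 0.008, 0.057, -15.2], [-0.15, 0.01, 0.076, -20.3], [-0.188, 0.013, 0.095, -25.4]]
end [0.4888, 0.2673, 0.1796, -58.69]
```

>>> move_arm:
  deltas:
    - [[-0.028,0.003,-0.032,-5.1],[-0.055,0.005,-0.064,-10.1],[-0.083,0.008,-0.095,-15.2],[-0.11,0.01,-0.127,-20.3],[-0.138,0.013,-0.159,-25.4]]
  claw: 0.035

```text
time: 0.6
ee_pos: [0.2624, -0.3195, 0.2179]
tcp_rot: [-90.0, 0.0, -134.6]
wrist_force: [-0.1, -0.6, 0.6]
opening: 0.0349
```

As planned so far: yaw rises with a negative turn.

>>> move_arm:
  deltas:
    - [[-0.038,0.002,-0.017,-5.0],[-0.077,0.005,-0.034,-10.1],[-0.115,0.007,-0.051,-15.2],[-0.154,0.01,-0.068,-20.3],[-0.192,0.012,-0.084,-25.3]]

```text
time: 1.1
ee_pos: [0.3381, -0.1239, 0.2061]
tcp_rot: [-90.0, 0.0, -109.3]
wrist_force: [0.6, -1.0, 0.1]
opening: 0.0349
```

>>> move_arm:
  deltas:
    - [[-0.042,0.003,0.001,-5.1],[-0.084,0.005,0.002,-10.2],[-0.126,0.008,0.003,-15.3],[-0.168,0.01,0.004,-20.3],[-0.21,0.013,0.006,-25.4]]

```text
time: 1.6
ee_pos: [0.4138, 0.0722, 0.1932]
tcp_rot: [-90.0, -0.0, -83.9]
wrist_force: [0.9, -1.3, 0.7]
opening: 0.035
```

>>> move_arm:
  deltas:
    - [[-0.038,0.002,0.019,-5.1],[-0.075,0.005,0.038,-10.2],[-0.113,0.008,0.057,-15.2],[-0.15,0.01,0.076,-20.3],[-0.188,0.013,0.095,-25.4]]

```text
time: 2.1
ee_pos: [0.4891, 0.2689, 0.1799]
tcp_rot: [-90.0, -0.0, -58.5]
wrist_force: [0.9, -0.5, 0.4]
opening: 0.0352
```

```bash
python3 - <<'E'
from h import *
from workcell import *
o=get_obs();print(o["time"],o["ee_pos"],o["tcp_rot"],o["q"].round(1))
c=camera("wrist");w=cloud(c);m=orange(c)&(w[...,2]>.05)&(w[...,2]<.11)
n,l,s,ct=cv2.connectedComponentsWithStats(m.astype(np.uint8))
for i in range(1,n):
    if s[i,4]>100:
        p=w[l==i];p=p[~np.isnan(p[:,0])];a=np.linalg.svd(p[:,:2]-p[:,:2].mean(0),full_matrices=False)[2][0]
        print(s[i],ct[i],np.percentile(p,[2,50,98],axis=0).round(4).tolist(),p.mean(0),np.degrees(np.arctan2(a[1],a[0])))
cv2.imwrite("pics/4.png",c["color"])
E
```

```text
2.1 [0.48906338 0.26888014 0.17986632] [-9.00182497e+01 -4.97267809e-03 -5.84607482e+01] [28.8  5.3  4.8 89.4 -0.  87.3]
[252 172  12  47 537] [257.53817505 195.40968343] [[0.4766, 0.2488, 0.087], [0.4894, 0.2671, 0.0898], [0.5025, 0.2858, 0.0915]] [0.48946414 0.26726719 0.08959366] -58.73178053244754
```

View pics/4.png

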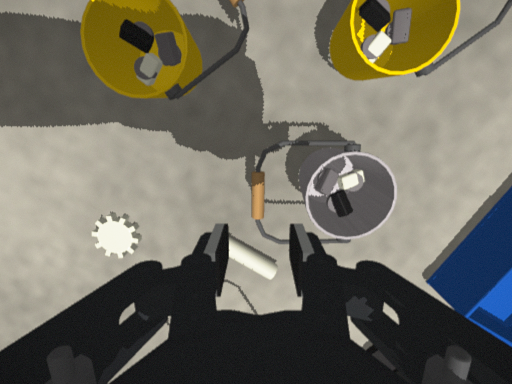

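The narrow pail is at (350,195) and its roller at (258,195), axis lined up with the pads. The roller is at (0.489, 0.267), z 0.084. I'll plan the descent and the arc.

```bash
python3 - <<'E'
from h import *
plan((.4888,.2673,.1796,-58.7),[(.4892,.2673,.09,-58.7,5),(.4894,.2673,.066,-58.7,5)])
u=np.array([.8545,.5195]);c=np.array([.4894,.2673])+.0849*u
G=[]
for t in np.linspace(.053,1.57,26)[1:]:
    G.append((*(c-.085*np.cos(t)*u),.0615+.085*np.sin(t),-58.7,1))
plan((*(c-.085*np.cos(.053)*u),.066,-58.7),G)
E
```

```text
[[0.0, 0.018, 0.0, -0.0], [0.0, 0.036, 0.0, -0.0], [0.0, 0.054, 0.0, -0.0], [0.0, 0.072, 0.0, -0.0], [0.0, 0.09, 0.0, -0.0]]
[[0.0, 0.004, 0.0, -0.0], [0.0, 0.009, 0.0, -0.0], [0.0, 0.014, 0.0, -0.0], [0.0, 0.019, 0.0, -0.0], [0.0, 0.024, 0.001, -0.0]]
end [0.4897, 0.2678, 0.0656, -58.7]
[[0.0, -0.005, 0.0, -0.0], [0.0, -0.01, 0.001, -0.0], [0.0, -0.015, 0.002, -0.0], [0.0, -0.02, 0.004, -0.0], [0.0, -0.025, 0.005, -0.0]]
[[0.0, -0.005, 0.002, -0.0], [0.0, -0.01, 0.004, -0.0], [0.0, -0.014, 0.007, -0.0], [0.0, -0.018, 0.01, -0.0], [0.0, -0.023, 0.013, -0.0]]
[[0.0, -0.004, 0.003, -0.0], [0.0, -0.007, 0.007, -0.0], [0.0, -0.011, 0.01, -0.0], [0.0, -0.014, 0.014, -0.0], [0.0, -0.017, 0.018, -0.0]]
[[0.0, -0.003, 0.005, -0.0], [0.0, -0.006, 0.009, -0.0], [0.0, -0.008, 0.014, -0.0], [0.0, -0.01, 0.019, -0.0], [0.0, -0.012, 0.023, -0.0]]
[[0.0, -0.001, 0.005, -0.0], [0.0, -0.002, 0.01, -0.0], [0.0, -0.003, 0.016, -0.0], [0.0, -0.003, 0.021, -0.0], [0.0, -0.003, 0.026, -0.0]]
end [0.562, 0.3115, 0.146, -58.7]
```

>>> move_arm:
  deltas:
    - [[0,0.018,0,0],[0,0.036,0,0],[0,0.054,0,0],[0,0.072,0,0],[0,0.09,0,0]]

```text
time: 2.65
ee_pos: [0.4886, 0.267, 0.0891]
tcp_rot: [-90.0, 0.0, -58.7]
wrist_force: [-0.4, 0.3, 0.1]
opening: 0.0347
```

>>> move_arm:
  deltas:
    - [[0,0.008,0.001,0],[0,0.016,0.001,0],[0,0.024,0.001,0],[0,0.024,0.001,0]]

```text
time: 3.05
ee_pos: [0.4894, 0.2675, 0.0655]
tcp_rot: [-90.1, 0.0, -58.7]
wrist_force: [-0.3, 0.5, -0.6]
opening: 0.035
```

```bash
python3 - <<'E'
from h import *
from workcell import *
o=get_obs();print(o["time"],o["ee_pos"],o["tcp_rot"],o["wrist_force"])
c=camera("wrist");cv2.imwrite("pics/5.png",c["color"])
E
```

```text
3.05 [0.48939308 0.26745071 0.06549883] [-9.00627737e+01  3.40874161e-03 -5.86915715e+01] [-0.32146933  0.54616625 -0.55163253]
```

View pics/5.png

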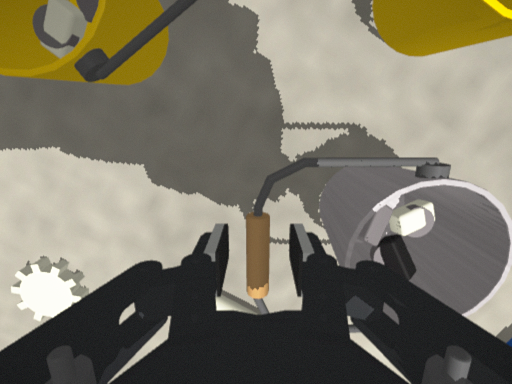

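The roller (258,255) lies midway between the pads. I'll close on it.

>>> move_arm:
  deltas:
    - [[0,0,0,0],[0,0,0,0],[0,0,0,0],[0,0,0,0],[0,0,0,0]]
  claw: 0.0
  newtons: 40

```text
time: 3.6
ee_pos: [0.4895, 0.2675, 0.0663]
tcp_rot: [-90.0, -0.0, -58.7]
wrist_force: [-2.4, -1.7, 0.1]
opening: 0.0107
```

>>> move_arm:
  deltas:
    - [[0,-0.005,0,0],[0,-0.01,0.001,0],[0,-0.015,0.002,0],[0,-0.02,0.004,0],[0,-0.025,0.005,0]]

```text
time: 4.1
ee_pos: [0.4943, 0.2704, 0.092]
tcp_rot: [-90.0, -0.0, -58.7]
wrist_force: [-1.6, -0.9, 0.6]
opening: 0.0105
```

>>> move_arm:
  deltas:
    - [[0,-0.005,0.002,0],[0,-0.01,0.004,0],[0,-0.014,0.007,0],[0,-0.018,0.01,0],[0,-0.023,0.013,0]]

```text
time: 4.6
ee_pos: [0.5053, 0.2771, 0.1145]
tcp_rot: [-90.0, 0.0, -58.7]
wrist_force: [-2.2, -1.1, 0.7]
opening: 0.0107
```

```bash
python3 - <<'E'
from h import *
from workcell import *
o=get_obs();print(o["time"],o["ee_pos"],o["opening"],o["wrist_force"])
c=camera("side");cv2.imwrite("pics/6.png",cv2.resize(c["color"][200:384,80:340],None,fx=3,fy=3))
E
```

```text
4.6 [0.50526076 0.27710915 0.1145091 ] 0.010723285221659877 [-2.22977729 -1.09806383  0.65935717]
```

View pics/6.png

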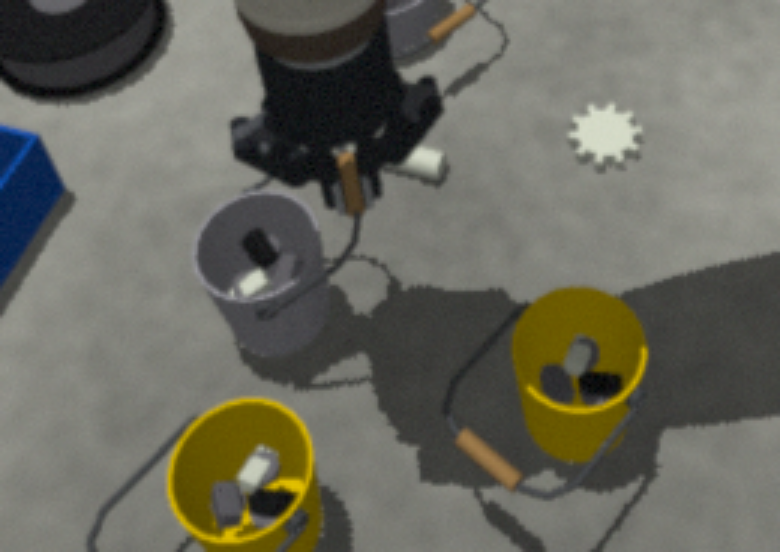

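The picture shows the bail rising with the roller (350,180) in the pads and the pail (260,275) still standing. I'll go on round the arc.

>>> move_arm:
  deltas:
    - [[0,-0.004,0.003,0],[0,-0.007,0.007,0],[0,-0.011,0.01,0],[0,-0.014,0.014,0],[0,-0.017,0.018,0]]

```text
time: 5.15
ee_pos: [0.5208, 0.2865, 0.1317]
tcp_rot: [-90.0, -0.0, -58.7]
wrist_force: [-2.0, -1.0, 3.4]
opening: 0.0108
```

>>> move_arm:
  deltas:
    - [[0,-0.003,0.005,0],[0,-0.006,0.009,0],[0,-0.008,0.014,0],[0,-0.01,0.019,0],[0,-0.012,0.023,0]]

```text
time: 5.65
ee_pos: [0.5409, 0.2986, 0.1441]
tcp_rot: [-89.9, -0.0, -58.7]
wrist_force: [-0.5, -1.1, 0.4]
opening: 0.0105
```

>>> move_arm:
  deltas:
    - [[0,-0.001,0.005,0],[0,-0.002,0.01,0],[0,-0.003,0.016,0],[0,-0.003,0.021,0],[0,-0.003,0.026,0]]

```text
time: 6.15
ee_pos: [0.5636, 0.3123, 0.1475]
tcp_rot: [-89.8, -0.0, -58.7]
wrist_force: [0.2, -1.2, 7.7]
opening: 0.0106
```

>>> move_arm:
  deltas:
    - [[0,0,0,0],[0,0,0,0],[0,0,0,0]]

```text
time: 6.45
ee_pos: [0.5636, 0.3123, 0.1474]
tcp_rot: [-89.8, -0.0, -58.7]
wrist_force: [1.9, 0.1, 8.7]
opening: 0.0102
```

```bash
python3 - <<'E'
from h import *
from workcell import *
o=get_obs();print(o["time"],o["ee_pos"],o["opening"],o["wrist_force"])
c=camera("side");cv2.imwrite("pics/7.png",cv2.resize(c["color"][180:364,80:340],None,fx=3,fy=3))
w=cloud(c)[255:325,140:190].reshape(-1,3)
r=w[(w[:,2]>.084)&(w[:,2]<.097)];r=r[np.hypot(r[:,0]-.56,r[:,1]-.311)<.055];print(fitR(r,[.56,.31],.0415),len(r))
E
```

```text
6.45 [0.5635524  0.31228595 0.14743601] 0.010226928510153359 [1.86749492 0.11441071 8.72763244]
[0.5612425  0.31197408] 221
```

View pics/7.png

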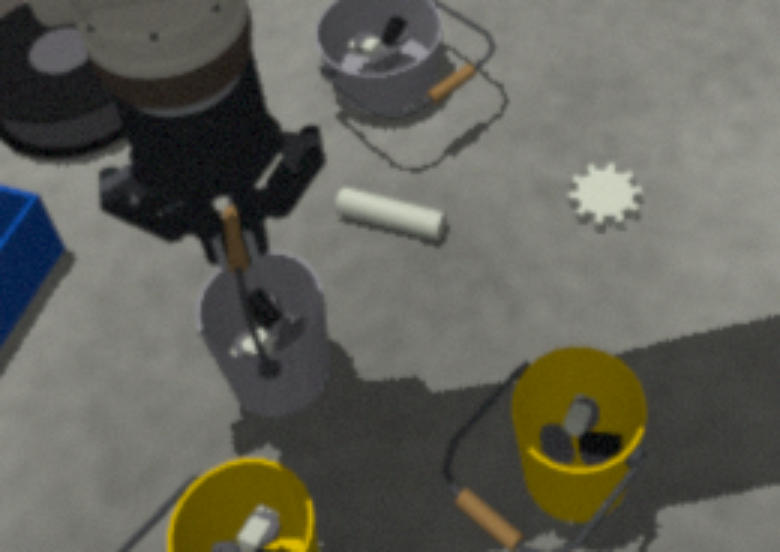

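The bail is upright and the pail hasn't moved (0.561, 0.312). Lifting.

>>> move_arm:
  deltas:
    - [[0,-0.002,0,0],[0,-0.006,0,0],[0,-0.012,0,0],[0,-0.02,0,0],[0,-0.03,0,0]]
  newtons: 60

```text
time: 7.0
ee_pos: [0.5622, 0.3118, 0.1765]
tcp_rot: [-90.1, 0.0, -58.7]
wrist_force: [0.7, -0.5, -5.2]
opening: 0.0099
```

>>> move_arm:
  deltas:
    - [[0,-0.015,0,0],[0,-0.033,0,0],[0,-0.053,0,0],[0,-0.068,0,0],[0,-0.08,0,0]]

```text
time: 7.5
ee_pos: [0.5625, 0.3119, 0.2583]
tcp_rot: [-89.9, -0.0, -58.7]
wrist_force: [1.0, -0.1, -5.9]
opening: 0.0101
```

>>> move_arm:
  deltas:
    - [[0,0,0,0],[0,0,0,0],[0,0,0,0]]

```text
time: 7.8
ee_pos: [0.5622, 0.3118, 0.2554]
tcp_rot: [-90.1, 0.0, -58.7]
wrist_force: [-0.8, -0.4, -5.8]
opening: 0.0095
```

```bash
python3 - <<'E'
from h import *
from workcell import *
o=get_obs();print(o["time"],o["ee_pos"],o["opening"],o["wrist_force"])
c=camera("side");cv2.imwrite("pics/8.png",cv2.resize(c["color"][120:360,80:340],None,fx=2.4,fy=2.4))
n=np.array
S=(.562,.3115,.257,-58.7);E=n([.564,-.302,.257,-58.7])
# smooth 40-row carry
s=np.linspace(0,1,41)[1:];b=s**3*(10-15*s+6*s*s)
plan(S,[(*(n(S)+(E-n(S))*k),1) for k in b])
E
```

```text
7.8 [0.56216405 0.31175062 0.25541945] 0.009539310897454491 [-0.76532087 -0.35280638 -5.75383755]
[[0.0, -0.0, -0.0, -0.0], [0.001, -0.0, -0.0, -0.0], [0.002, -0.0, -0.001, -0.0], [0.004, -0.0, -0.003, -0.0], [0.008, -0.0, -0.005, -0.0]]
[[0.006, -0.0, -0.003, -0.0], [0.013, -0.0, -0.008, -0.0], [0.022, -0.0, -0.013, -0.0], [0.033, -0.0, -0.02, -0.0], [0.046, -0.0, -0.028, -0.0]]
[[0.015, -0.0, -0.009, -0.0], [0.032, -0.0, -0.019, -0.0], [0.05, -0.0, -0.03, -0.0], [0.07, -0.0, -0.042, -0.0], [0.091, -0.0, -0.054, -0.0]]
[[0.022, -0.0, -0.014, -0.0], [0.045, -0.0, -0.028, -0.0], [0.069, -0.0, -0.042, -0.0], [0.093, -0.0, -0.057, -0.0], [0.118, -0.0, -0.072, -0.0]]
[[0.024, -0.0, -0.014, -0.0], [0.049, -0.0, -0.029, -0.0], [0.072, -0.0, -0.043, -0.0], [0.096, -0.0, -0.057, -0.0], [0.118, -0.0, -0.071, -0.0]]
[[0.021, -0.0, -0.012, -0.0], [0.04, -0.0, -0.024, -0.0], [0.059, -0.0, -0.035, -0.0], [0.075, -0.0, -0.045, -0.0], [0.09, -0.0, -0.054, -0.0]]
[[0.013, -0.0, -0.008, -0.0], [0.024, -0.0, -0.015, -0.0], [0.033, -0.0, -0.02, -0.0], [0.04, -0.0, -0.025, -0.0], [0.046, -0.0, -0.028, -0.0]]
[[0.004, -0.0, -0.002, -0.0], [0.006, -0.0, -0.004, -0.0], [0.008, -0.0, -0.005, -0.0], [0.008, -0.0, -0.005, -0.0], [0.008, -0.0, -0.005, -0.0]]
end [0.5639, -0.3018, 0.257, -58.7]
```

View pics/8.png

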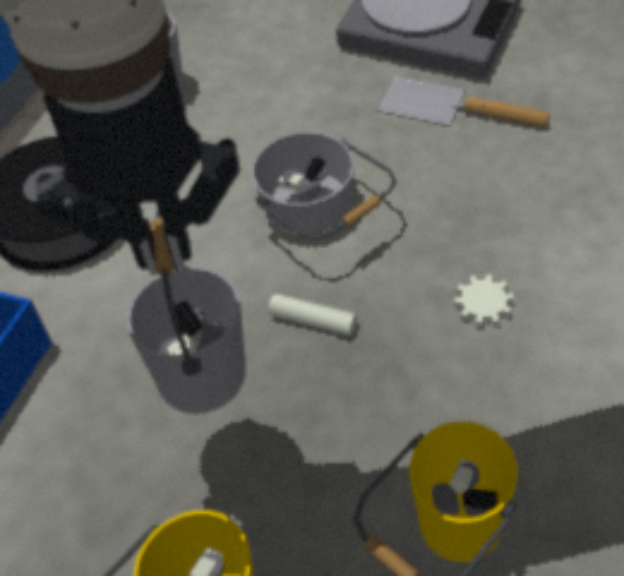

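The pail (190,340) hangs upright, 5.8 N, and its shadow is detached. I'll carry it smoothly.

>>> move_arm:
  deltas:
    - [[0,0,0,0],[0.001,0,0,0],[0.002,0,-0.001,0],[0.004,0,-0.003,0],[0.008,0,-0.005,0]]

```text
time: 8.35
ee_pos: [0.5621, 0.3022, 0.2563]
tcp_rot: [-90.0, 0.0, -58.7]
wrist_force: [-0.4, -0.1, -5.3]
opening: 0.0099
```

>>> move_arm:
  deltas:
    - [[0.006,0,-0.003,0],[0.013,0,-0.008,0],[0.022,0,-0.013,0],[0.033,0,-0.02,0],[0.046,0,-0.028,0]]

```text
time: 8.85
ee_pos: [0.5621, 0.2473, 0.2563]
tcp_rot: [-90.0, -0.0, -58.7]
wrist_force: [-0.4, 0.2, -6.0]
opening: 0.0102
```

>>> move_arm:
  deltas:
    - [[0.015,0,-0.009,0],[0.032,0,-0.019,0],[0.05,0,-0.03,0],[0.07,0,-0.042,0],[0.091,0,-0.054,0]]

```text
time: 9.35
ee_pos: [0.5631, 0.1408, 0.2565]
tcp_rot: [-90.0, -0.0, -58.7]
wrist_force: [0.3, 0.2, -6.1]
opening: 0.0094
```

>>> move_arm:
  deltas:
    - [[0.022,0,-0.014,0],[0.045,0,-0.028,0],[0.069,0,-0.042,0],[0.093,0,-0.057,0],[0.118,0,-0.072,0]]

```text
time: 9.85
ee_pos: [0.5626, 0.0024, 0.2565]
tcp_rot: [-90.0, -0.0, -58.7]
wrist_force: [-0.4, -0.7, -6.6]
opening: 0.01
```

>>> move_arm:
  deltas:
    - [[0.024,0,-0.014,0],[0.049,0,-0.029,0],[0.072,0,-0.043,0],[0.096,0,-0.057,0],[0.118,0,-0.071,0]]

```text
time: 10.35
ee_pos: [0.5631, -0.1355, 0.2565]
tcp_rot: [-90.0, -0.0, -58.7]
wrist_force: [-0.3, 0.3, -6.3]
opening: 0.0099
```

>>> move_arm:
  deltas:
    - [[0.021,0,-0.012,0],[0.04,0,-0.024,0],[0.059,0,-0.035,0],[0.075,0,-0.045,0],[0.09,0,-0.054,0]]

```text
time: 10.85
ee_pos: [0.5638, -0.2399, 0.2564]
tcp_rot: [-90.0, -0.0, -58.7]
wrist_force: [-0.2, -0.6, -5.7]
opening: 0.01
```

>>> move_arm:
  deltas:
    - [[0.013,0,-0.008,0],[0.024,0,-0.015,0],[0.033,0,-0.02,0],[0.04,0,-0.025,0],[0.046,0,-0.028,0]]

```text
time: 11.35
ee_pos: [0.5644, -0.2925, 0.2563]
tcp_rot: [-90.0, 0.0, -58.7]
wrist_force: [0.5, 0.1, -5.2]
opening: 0.0101
```

>>> move_arm:
  deltas:
    - [[0.004,0,-0.002,0],[0.006,0,-0.004,0],[0.008,0,-0.005,0],[0.008,0,-0.005,0],[0.008,0,-0.005,0]]

```text
time: 11.85
ee_pos: [0.5644, -0.3012, 0.2563]
tcp_rot: [-90.0, 0.0, -58.7]
wrist_force: [-0.3, 0.8, -6.1]
opening: 0.0099
```

```bash
python3 - <<'E'
from h import *
from workcell import *
o=get_obs();print(o["time"],o["ee_pos"],o["opening"],o["wrist_force"],o["q"].round(1))
c=camera("side");cv2.imwrite("pics/9.png",cv2.resize(c["color"][20:220,170:350],None,fx=3,fy=3))
w=cloud(c);g=cv2.cvtColor(c["color"],cv2.COLOR_BGR2GRAY)
P=w[0:180,190:320].reshape(-1,3);k=(np.hypot(P[:,0]-.564,P[:,1]+.302)<.08)
for z in np.arange(.09,.21,.02):
    q=P[k&(abs(P[:,2]-z)<.01)];print(z.round(2),len(q),np.nanmedian(q,0).round(3))
r=P[k&(P[:,2]>.15)&(P[:,2]<.22)];print(np.percentile(r[:,2],[50,90,99]))
# pan circle from top view v0 (bright pan pixels, ray onto z=.045)
d=np.load("v0.npz")
for n,b,th in(("t",(335,390,138,190),130),("s",(215,300,100,150),133)):
    im=cv2.cvtColor(d["color"+n],cv2.COLOR_BGR2GRAY)[b[2]:b[3],b[0]:b[1]];m=((im>th)).astype(np.uint8)
    if n=="t":m[:, -4:]=0;m[:3]=0
    N,l,s,_=cv2.connectedComponentsWithStats(m);i=1+s[1:,4].argmax();v,u=np.nonzero(l==i)
    T=d["T"+n];e=np.stack([(u+b[0]-d["cx"+n])/d["fx"+n],(v+b[2]-d["cy"+n])/d["fy"+n],np.ones(len(u))],-1)@T[:3,:3].T
    p=T[:3,3]+e*((.045-T[2,3])/e[:,2])[:,None];print(n,len(p),cv2.minEnclosingCircle(p[:,:2].astype(np.float32)),p.mean(0))
E
```

```text
11.85 [ 0.56435822 -0.30122955  0.25633922] 0.009911137479705514 [-0.33951507  0.82113801 -6.09530907] [-28.1  18.8  29.1 100.3   0.   30.6]
0.09 0 [nan nan nan]
0.11 81 [ 0.55  -0.27   0.113]
0.13 137 [ 0.553 -0.269  0.13 ]
0.15 157 [ 0.553 -0.269  0.15 ]
0.17 304 [ 0.566 -0.3    0.171]
0.19 322 [ 0.563 -0.294  0.19 ]
[0.17873954 0.19549789 0.21319818]
t 1518 ((0.5668607950210571, -0.307222843170166), 0.06869085133075714) [ 0.56598828 -0.30724291  0.045     ]
s 900 ((0.5656201243400574, -0.30717626214027405), 0.0678010806441307) [ 0.56439624 -0.30452547  0.045     ]
  return np.nanmean(a, axis, out=out, keepdims=keepdims)
```

View pics/9.png

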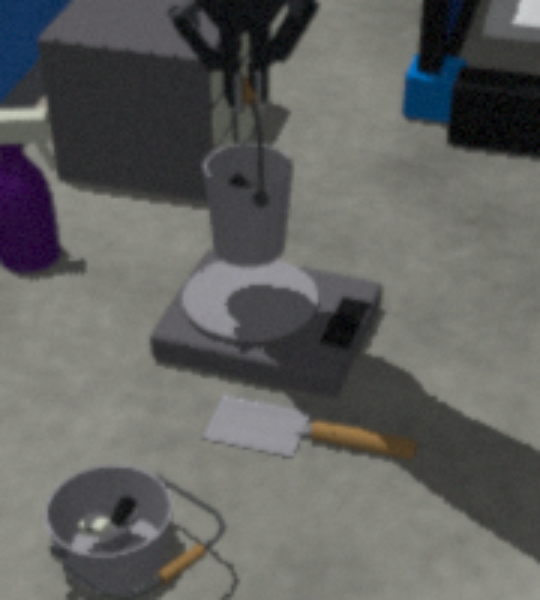

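Both views put the pan centre at (0.566, -0.307). The pail hangs upright over it, so I'll shift 6 mm and lower.

>>> move_arm:
  deltas:
    - [[0.001,0.002,0,0],[0.003,0.007,0,0],[0.005,0.014,-0.001,0],[0.006,0.022,-0.001,0],[0.006,0.03,-0.001,0]]

```text
time: 12.4
ee_pos: [0.5665, -0.3072, 0.2251]
tcp_rot: [-90.0, 0.0, -58.7]
wrist_force: [0.4, -0.8, -5.8]
opening: 0.0098
```

>>> move_arm:
  deltas:
    - [[0,0.007,0,0],[0,0.013,0,0],[0,0.018,0,0],[0,0.022,0,0],[0,0.025,0,0]]

```text
time: 12.9
ee_pos: [0.5666, -0.3071, 0.201]
tcp_rot: [-90.0, -0.0, -58.7]
wrist_force: [-0.3, 0.2, -6.3]
opening: 0.0101
```

>>> move_arm:
  deltas:
    - [[0,0.001,0,0],[0,0.002,0,0],[0,0.003,0,0],[0,0.004,0,0],[0,0.005,0,0]]

```text
time: 13.4
ee_pos: [0.5666, -0.3071, 0.1963]
tcp_rot: [-90.0, -0.0, -58.7]
wrist_force: [-0.1, 0.0, -5.1]
opening: 0.0101
```

>>> move_arm:
  deltas:
    - [[0,0.001,0,0],[0,0.002,0,0],[0,0.003,0,0],[0,0.003,0,0]]

```text
time: 13.8
ee_pos: [0.5666, -0.3071, 0.1932]
tcp_rot: [-90.0, 0.0, -58.7]
wrist_force: [0.5, 0.6, -5.6]
opening: 0.0101
```

>>> move_arm:
  deltas:
    - [[0,0.001,0,0],[0,0.002,0,0],[0,0.002,0,0],[0,0.002,0,0]]

```text
time: 14.2
ee_pos: [0.5669, -0.3071, 0.1926]
tcp_rot: [-89.9, -0.1, -58.7]
wrist_force: [-1.9, 1.5, 6.8]
opening: 0.0095
```

Contact. I'll relax 1 mm, check that the pail has seated, and open.

>>> move_arm:
  deltas:
    - [[0,-0.001,0,0],[0,-0.001,0,0]]

```text
time: 14.4
ee_pos: [0.5667, -0.3071, 0.1926]
tcp_rot: [-90.0, -0.0, -58.7]
wrist_force: [-0.7, 1.9, 2.8]
opening: 0.0102
```

```bash
python3 - <<'E'
from h import *
from workcell import *
o=get_obs();print(o["time"],o["ee_pos"],o["wrist_force"])
c=camera("side");cv2.imwrite("pics/10.png",cv2.resize(c["color"][20:220,170:350],None,fx=3,fy=3))
E
```

```text
14.4 [ 0.56668507 -0.30711693  0.19264395] [-0.67294318  1.93587122  2.79479722]
```

View pics/10.png

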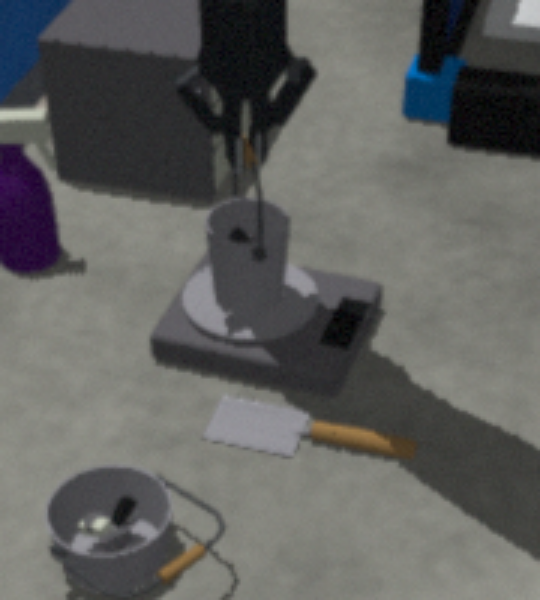

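The pail (248,260) stands on the pan. Releasing and withdrawing upward.

>>> move_arm:
  deltas:
    - [[0,0,0,0],[0,0,0,0],[0,0,0,0],[0,0,0,0],[0,0,0,0]]
  claw: 0.045

```text
time: 14.95
ee_pos: [0.5666, -0.3071, 0.1922]
tcp_rot: [-90.0, 0.0, -58.7]
wrist_force: [0.9, 0.1, 0.6]
opening: 0.0448
```

>>> move_arm:
  deltas:
    - [[0,-0.005,0,0],[0,-0.015,0,0],[0,-0.03,0,0],[0,-0.05,0,0],[0,-0.075,0,0]]

```text
time: 15.45
ee_pos: [0.5664, -0.307, 0.2684]
tcp_rot: [-90.0, 0.0, -58.7]
wrist_force: [-0.3, -0.5, 0.8]
opening: 0.0453
```

>>> move_arm:
  deltas:
    - [[0,-0.02,0,0],[0,-0.03,0,0],[0,-0.03,0,0],[0,-0.03,0,0],[0,-0.03,0,0]]

```text
time: 15.95
ee_pos: [0.5665, -0.3071, 0.2965]
tcp_rot: [-90.0, 0.1, -58.7]
wrist_force: [0.2, -0.8, 0.5]
opening: 0.045
```

```bash
python3 - <<'E'
from h import *
from workcell import *
o=get_obs();print(o["time"],o["ee_pos"],o["wrist_force"],o["opening"])
c=camera("side");cv2.imwrite("pics/11.png",cv2.resize(c["color"][20:220,170:350],None,fx=3,fy=3))
for n in("side","wrist"):
    w=cloud(camera(n)).reshape(-1,3);r=w[(w[:,2]>.128)&(w[:,2]<.142)]
    r=r[np.hypot(r[:,0]-.566,r[:,1]+.307)<.06]
    if len(r)>20:
        r=r[np.isfinite(r[:,0])];print(n,len(r),fitR(r,[.566,-.307],.0415),np.percentile(r[:,2],[50,99]))
E
```

```text
15.95 [ 0.56647054 -0.30707266  0.29654739] [ 0.19952914 -0.78524909  0.50369483] 0.0449666794550128
side 129 [ 0.56583891 -0.30478559] [0.13151884 0.13934036]
wrist 698 [ 0.56684219 -0.30618025] [0.13472644 0.13671923]
```

View pics/11.png

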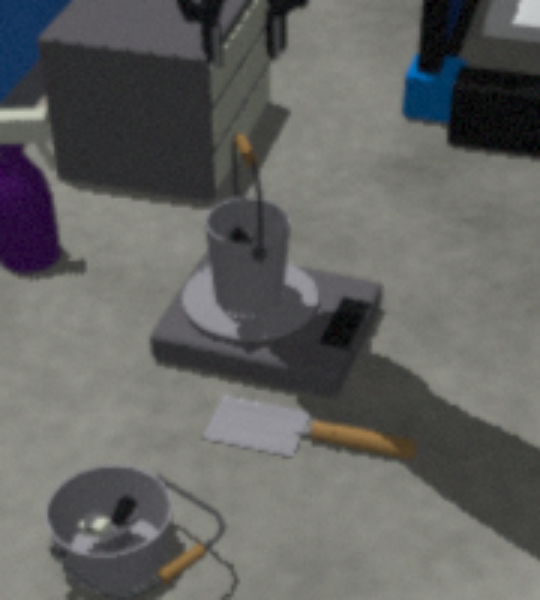

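The pail stands upright on the pan with its bail up and the gripper clear. The rim centre is about 2 mm from the pan's centre, and the rim height of 0.135 m fits a pail standing on the pan.

```bash
python3 -c "
from workcell import job_done
print(job_done())"
```

```text
the job is handed in; nothing more can be done
None
```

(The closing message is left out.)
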